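# Eject the test cassette and lay it on the free rest

### The job

Press the black thumb piece of the spring ejector steadily all the way forward, so that the test cassette is pushed right out of the steel holder onto its landing tongue, and let the ejector spring back. Then pick the cassette up and lay it flat, window up, along the one empty rest of the reading rack, centred across it and between its two end lips. Do not let the cassette fall to the bench, and leave the other cassettes, pots, dishes, bottle and marker where they are.

Things in the scene. Friction and masses are not known exactly. Their poses are not given: they have to be found in the camera images.
- dock: steel cassette holder, fixed. Origin on the bench under the cassette's starting place; -x is the ejection direction, z up. Housing x = -40 to +96 mm, y = -22 to +22, 44 mm high, floor 30 mm above the bench; foot plate 6 mm thick, x = -55 to +95, y = -35 to +35. The ejector runs in a 14 mm wide slot along the roof. The cassette lies under the roof, pinched by a sprung pin (2 N)
- tongue (a point): middle of the landing tongue's top, 30 mm above the bench, dock x = -72.5 mm: a rail 18 mm wide from the housing (dock x = -40) to an open end (dock x = -105), so a cassette shot out fast falls off. After a full press the cassette's origin is at about dock x = -85 mm, its rear 6 mm clear of the housing; it overhangs the tongue at both sides and in front
- ejector (a joint): travel of the ejector slide in m: 0 at home (sprung back), 0.085 fully forward, moving towards the dock's -x; the spring pushes back with 3 N at home to 8 N fully forward, and returns the slide when it is let go
- ejector_back (a point): middle of the upright rear (+x) face of the ejector's black thumb piece (14 mm along dock x, 18 mm wide, 24 mm high, its foot 46 and its top 70 mm above the bench); moves with the slide; push it towards the dock's -x. At home it lies at dock x = +55.5 mm, y = 0, 58 mm above the bench
- cassette: white plastic test cassette, 75 x 28 x 8 mm (length along x, width along y), about 20 g, a round sample well towards its -x end and an oblong window on top. Origin in the centre of its underside, z up. Starts in the dock, lengthwise along the dock's x
- rack: flat steel plate of the reading rack, 110 x 245 x 6 mm, fixed, origin in the centre of its underside; the three rests stand on it side by side along its y, 75 mm apart
- rest_a: the empty rest (any of the three places on the rack): grey plastic rail 93 mm long (x), 18 mm wide (y), its top 24 mm above its own origin (30 mm above the bench), with a lip 4 mm high at each end; 83 mm between the lips. Origin in the centre of its underside, z up. The cassette lies along its x, either way round, overhanging 5 mm on both sides
- rest_b: another, equal rest, occupied by cassette_b
- rest_c: another, equal rest, occupied by cassette_c
- cassette_b: white plastic test cassette, 75 x 28 x 8 mm (length along x, width along y), about 20 g, a round sample well towards its -x end and an oblong window on top; lies on rest_b, to be left alone
- cassette_c: white plastic test cassette, 75 x 28 x 8 mm (length along x, width along y), about 20 g, a round sample well towards its -x end and an oblong window on top; lies on rest_c, to be left alone
- pot_a: specimen pot with yellow lid, 47 mm across, 57 mm high, origin under its centre; stands beside the dock
- pot_b: the same kind of pot, in front of the rack
- pot_c: the same kind of pot, near the robot
- dishes: stack of small culture dishes, 60 mm across, 60 mm high, origin under its centre
- reagent: amber bottle, 52 mm across, 110 mm high, origin under its centre
- marker: marker pen lying on the bench, 120 x 12 x 12 mm, length along x
Things that resemble listed ones, but are neither listed nor needed, are in the scene too. What is shaped like the cassette but turquoise is not meant. What is shaped like the dock but orange is not meant.

How it is judged:
On the way, in this order (a step that is already met when the one before it is completed fails the run):
1. the ejector is pressed at least 78 mm forward and the cassette is out beyond the housing on the tongue (value of joint ejector above 0.078 m and x of cassette in the frame of dock below -0.074 m and z of cassette in the frame of dock above 0.025 m), for 0.05 s.
2. the ejector has sprung back while the cassette rests on the tongue (value of joint ejector below 0.006 m and x of cassette in the frame of dock between -0.108 and -0.07 m and z of cassette in the frame of dock between 0.025 and 0.035 m and angle between cassette's own z axis and vertical below 0.15 rad and linear speed of cassette below 0.03 m/s), for 0.1 s.
At the end, for the whole second after the job is handed in: The cassette is at rest flat on rest_a, window up: its origin within 6 mm of the rest's middle along it and 7 mm across it, 21 to 27 mm above the rest's origin, tilted under 0.1 rad and within 0.15 rad of the rest's direction either way round; the ejector is back within 5 mm of home (x of cassette in the frame of rest_a between -0.006 and 0.006 m and y of cassette in the frame of rest_a between -0.007 and 0.007 m and z of cassette in the frame of rest_a between 0.021 and 0.027 m and angle between cassette's own z axis and vertical below 0.1 rad and angle between the x axis of cassette and the x axis of rest_a, either way round below 0.15 rad and linear speed of cassette below 0.02 m/s and value of joint ejector below 0.005 m); the robot touches nothing.
It fails at once if the cassette falls from the dock or rack (its origin below 20 mm) (height (world z) of cassette below 0.02 m).
It fails at once if one of the other cassettes is shifted more than 12 mm (distance of any of cassette_b, cassette_c from where it was at the start of the episode above 0.012 m).
It fails at once if a pot, the dishes, the bottle or the marker is shifted more than 25 mm or a standing one is tipped (distance of any of pot_a, pot_b, pot_c, dishes, reagent, marker from where it was at the start of the episode above 0.025 m or angle between any of pot_a, pot_b, pot_c, dishes, reagent's own z axis and vertical above 0.5 rad).
It also fails if it takes over 61 s, if anything falls off the work surface, if the arm or the gripper's body presses on something with over 40 N, if the wrist force passes 120 N, or if a joint passes its speed limit or range.

### The arm

A 7-joint arm with a two-finger parallel gripper is mounted at the origin on the work surface. World frame = base frame: x ahead of the robot, y to its left, z up, the work surface at z = 0. Lengths are in m, angles in rad, forces in N, time in s.
With the tool pointing down it reaches from about 0.35 to 0.9 m from the base axis. Payload 8.1 kg.
Tool frame: the origin (TCP) lies between the finger pads; the fingertips stand ahead of it and the grasp point (between the pads) is the TCP (arm.nose_length is the z of the fingertips in the tool frame, in m); z points along the fingers, y is the line along which they close (so a half turn about z gives the same grasp; the last joint's range is limited). The gripper opens to 92 mm and grips with 3 to 60 N. Pads are 19 mm wide; open, the fingers measure 130 mm over their backs; the gripper's body (75 mm by 190 mm) begins 47 mm behind the grasp point.
Start: joints at [1.016, 0.434, 0.025, 1.573, -0.012, 1.134, -0.075], TCP at [0.273, -0.562, 0.246] pointing down, gripper open.
Joint ranges: [-2.62, 2.62], [-0.44, 2.09], [-1.27, 1.32], [0.08, 2.57], [-1.32, 4.46], [0.12, 2], [-2.74, 2.74]. Speed limits (rad/s): [2.22, 2.22, 3.01, 3.01, 3.14, 3.14, 3.14].

### API

Orientations are given as a rotation vector (axis times angle).
In Python, from cell import sensors, optics, arm gives the robot as it stands.
- The arm moves only by the tool arm_command, never from a script. Its argument "deltas" is one flat list of numbers, 7 for each row, row after row: the turn, a rotation vector about the world's x, y, z as a fraction of full scale, then the shift along the world's x, y, z as a fraction of full scale, then the finger opening in mm, from 0 to 91.8. In form: [wx, wy, wz, dx, dy, dz, fingers, wx, wy, wz, dx, dy, dz, fingers, ...]. A call has 1 to 20 rows; each row is the pose to reach, as a shift and turn from the pose commanded when the call began; what a row does not reach only later rows make up. Full scale, the value 1, is 1 m for a shift and 90 degrees for a turn. A row lasts 1/10 s, in which the tool goes at most 50 mm and 8.59 degrees, less where a joint would pass 70% of its speed; a pose out of reach is approached as far as the arm can. A call with a number of a shift or a turn outside -1 to 1 is refused whole. A call with a gripper value outside its range is refused whole. The fingers move at their own pace and stop on an object; "force" is the grip in N (left out, the last holds). Time passes only in rows, so rows that repeat a pose let the fingers close. It gives the time, the measured TCP pose, the force, the opening and the grip force at its end, in the units of the state.
- sensors.observe(): the state, without advancing time (a new reading comes with each control period).
- optics.get_image(name): name is "scene" or "top"; returns the picture (384x512x3 uint8, blue, green, red); there is no depth.
- optics.calibration(name): a dict with "camera_matrix" (3x3 intrinsics, pixels), "D" ([k1, k2, p1, p2, k3] as OpenCV has them; the pictures are not rectified), "rvec" (rotation vector, rad) and "tvec" (3), from world to camera coordinates, as OpenCV has them. Camera axes: x right, y down, z forward; pixel columns grow to the right and rows downward; lengths in m; the calibration is good to about 2 mm. A picture is of the moment at which its call begins. calibration takes no time and is no camera call.
- arm.sign_off(): hands the job in; it is judged then, once.
The state is a dict: "clock": time; "joints": joint angles; "dq": joint speeds; "joint_efforts": joint torques, N m; "position": TCP position; "ee_rot": TCP orientation; "force": force on the tool from outside, world axes, zero at the start; "ft_torque": the same for the moment, N m; "width": opening from 0.0 (shut) to 1.0 (fully open); "gripper_force": force on a finger pad.
Only numpy, scipy, OpenCV 4.12 (cv2) and the standard library are available. Lean on these libraries where they do the work, as an engineer would, in place of code of your own. Each camera call takes 0.05 s, during which the arm holds its last target. There are 200 camera calls.

## Working session

There is one attempt and no reset: what is moved stays moved. The work goes in short steps, Python scripts to look and compute and a tool call to move; the robot and the scene stay as the last step left them, time stands still between calls to the robot, and variables do not carry over. Pictures are saved under pics/ and viewed, at most 10 in all, crops included, and the job is handed in when it is done.

Besides the shell and the picture viewer there is one more tool, called after "Call:" by a JSON object that holds its "name" and its "arguments". arm_command: Moves the arm, as the interface text tells. Its arguments: {"type":"object","properties":{"deltas":{"type":"array","items":{"type":"number"}},"force":{"type":"number"}},"required":["deltas"]}

```bash
mkdir -p pics && cat > h.py <<'E'
import numpy as np, cv2
from cell import sensors, optics, arm
def ray(cam,px,z):
    c=optics.calibration(cam);K=np.array(c["camera_matrix"],float);D=np.array(c["D"],float)
    R=cv2.Rodrigues(np.array(c["rvec"],float))[0];t=np.array(c["tvec"],float).ravel()
    u=cv2.undistortPoints(np.array(px,float).reshape(-1,1,2),K,D).reshape(-1,2)
    d=np.c_[u,np.ones(len(u))]@R; o=-R.T@t
    return o+d*((np.asarray(z)-o[2])/d[:,2])[:,None]
def proj(cam,P):
    c=optics.calibration(cam)
    return cv2.projectPoints(np.array(P,float).reshape(-1,1,3),np.array(c["rvec"],float),np.array(c["tvec"],float),np.array(c["camera_matrix"],float),np.array(c["D"],float))[0].reshape(-1,2)
E
python3 - <<'E'
from h import *
for n in("scene","top"):
    cv2.imwrite(f"pics/{n}0.png",cv2.resize(optics.get_image(n),(800,600),interpolation=cv2.INTER_CUBIC))
s=sensors.observe();print(s["clock"],s["position"],s["ee_rot"],arm.nose_length,s["force"])
E
```

```text
0.1 [ 0.27263647 -0.56192624  0.24503759] [-3.06051512e+00 -7.03208806e-01  6.60901884e-04] 0.019 [0.59802545 0.30342594 0.18680466]
```

View pics/top0.png

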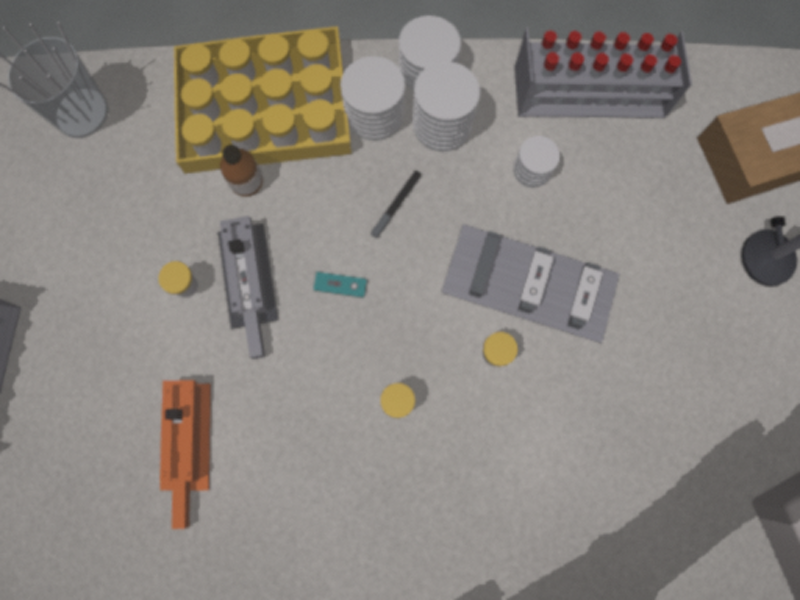

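View pics/scene0.png

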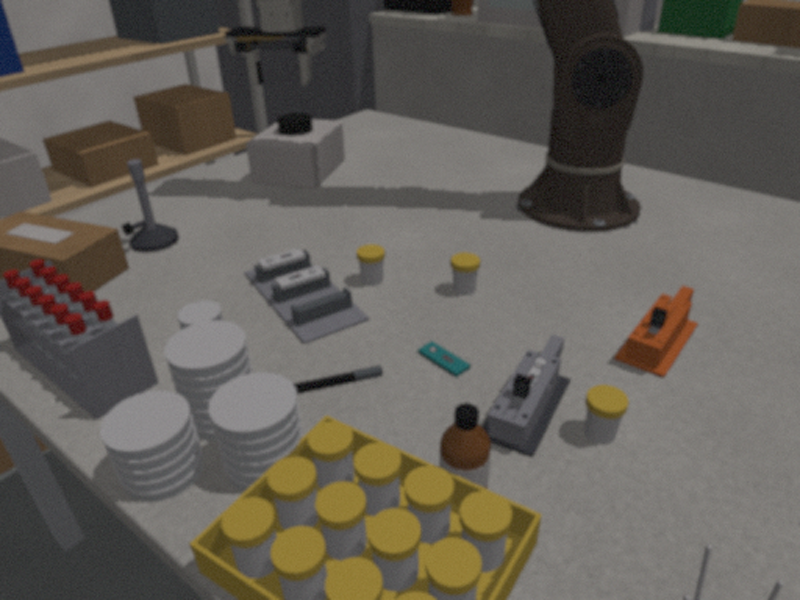

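The top view shows the grey dock at (245,280), which is the steel one; the orange lookalike is at (180,450). The only empty rest is the leftmost one, at (487,265). Cassettes lie on the rests at (537,280) and (587,295), and a turquoise decoy lies at (340,285). I'll confirm the dock and rest in an enlarged crop.

```bash
python3 - <<'E'
from h import *
im=optics.get_image("top")
a=im[130:240,130:190];b=im[140:220,280:400]
A=cv2.resize(a,None,fx=5,fy=5,interpolation=cv2.INTER_CUBIC)
B=cv2.resize(b,None,fx=4,fy=4,interpolation=cv2.INTER_CUBIC)
o=np.zeros((550,790,3),np.uint8);o[:,:300]=A;o[:320,305:785]=B
cv2.imwrite("pics/crop.png",o)
E
```

```text
(no output)
```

View pics/crop.png

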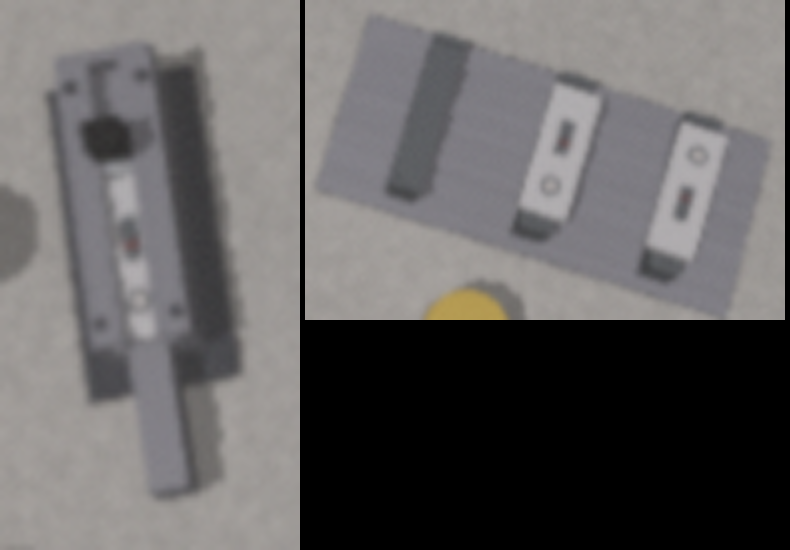

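The crop confirms them. The steel dock has its thumb piece at crop (108,138) and its tongue pointing down to (170,494). The rack's leftmost rest, crop (430,115), is empty. Now I'll fit the poses.

```bash
cat > fit.py <<'E'
from h import *
from scipy.optimize import least_squares
def T(p,L):
    c,s=np.cos(p[2]),np.sin(p[2]);L=np.array(L,float)
    return np.c_[L[:,0]*c-L[:,1]*s+p[0],L[:,0]*s+L[:,1]*c+p[1],L[:,2]]
def fit(L,px,g,cam="top"):
    r=least_squares(lambda p:(proj(cam,T(p,L))-px).ravel(),g,x_scale=[.1,.1,1],loss="soft_l1")
    return r.x,np.round((proj(cam,T(r.x,L))-px),1)
E
python3 - <<'E'
from fit import *
d=lambda P:130-.4+np.array(P,float)/5
dp=d([(55,57),(150,42),(190,345),(93,355),(150,497),(190,490),(108,121)])[:6]
k=lambda P:np.array([280-.375,140-.375])+(np.array(P,float)-[305,0])/4
rp=k([(370,15),(770,140),(725,318),(315,188)])
W=ray("top",dp,[.044]*4+[.03]*2);print(W.round(3))
R=ray("top",rp,[.006]*4);print(R.round(3))
m=W[:4].mean(0);t=W[4:].mean(0);v=m-t
import itertools
# dock corners: +x end first; try both y signs
for s in(1,-1):
    L=[(.096,-.022*s,.044),(.096,.022*s,.044),(-.04,.022*s,.044),(-.04,-.022*s,.044),(-.105,-.009*s,.03),(-.105,.009*s,.03)]
    p,e=fit(L,dp,[m[0],m[1],np.arctan2(v[1],v[0])]);print("dock",p,np.abs(e).max(),e.tolist())
v=R[1]-R[0]; 
for s in(1,-1):
    L=[(.055,.1225*s,.006),(.055,-.1225*s,.006),(-.055,-.1225*s,.006),(-.055,.1225*s,.006)]
    q,e=fit(L,rp,[*R.mean(0)[:2],np.arctan2(v[1],v[0])+np.pi/2*s]);print("rack",q,np.abs(e).max(),e.tolist())
    print("rest",T(q,[(0,.075*s,.03),(0,0,.03),(0,-.075*s,.03)]).round(4).tolist())
k2=k([(437,36),(470,42),(430,192),(392,180)]);print("rest lip",ray("top",k2,.034*np.ones(4)).round(3).tolist())
print(ray("top",k([(563,140),(685,200)]),[.038,.038]))
pt=lambda P,z:print(ray("top",np.array(P)*.64-.2,z).round(3).tolist())
pt([(175,277),(398,400),(500,348)],[.057]*3);pt([(340,285)],[.008]);pt([(232,155)],[.11])
E
```

```text
[[0.674 0.247 0.044]
 [0.68  0.204 0.044]
 [0.541 0.181 0.044]
 [0.537 0.224 0.044]
 [0.477 0.2   0.03 ]
 [0.48  0.183 0.03 ]]
[[ 0.675 -0.106  0.006]
 [ 0.597 -0.336  0.006]
 [ 0.494 -0.301  0.006]
 [ 0.573 -0.07   0.006]]
dock [ 0.58081484  0.19514338 -0.10937217] 37.0 [[37.0, -0.7], [-1.2, 0.7], [-18.1, -0.8], [21.1, -0.9], [1.1, 0.6], [-15.0, 1.2]]
dock [0.58123774 0.20924657 0.1678369 ] 2.0 [[-0.0, 0.8], [0.1, 0.3], [0.3, -2.0], [-0.1, -0.4], [-0.2, 0.2], [-0.1, 0.2]]
rack [ 0.58486734 -0.20312915 -0.32788322] 0.5 [[-0.3, -0.5], [0.5, -0.1], [0.3, 0.3], [-0.4, 0.2]]
rest [[0.609, -0.1321, 0.03], [0.5849, -0.2031, 0.03], [0.5607, -0.2741, 0.03]]
rack [ 0.61739991 -0.20603268 -2.91071629] 86.0 [[-0.5, 59.0], [1.1, 2.3], [-2.1, -86.0], [0.7, -29.8]]
rest [[0.6002, -0.133, 0.03], [0.6174, -0.206, 0.03], [0.6346, -0.279, 0.03]]
rest lip [[0.653, -0.14, 0.034], [0.649, -0.158, 0.034], [0.563, -0.132, 0.034], [0.57, -0.111, 0.034]]
[[ 0.59074987 -0.20680288  0.038     ]
 [ 0.55570343 -0.27317844  0.038     ]]
[[0.588, 0.304, 0.057], [0.415, -0.005, 0.057], [0.482, -0.144, 0.057]]
[[0.585, 0.076, 0.008]]
[[0.746, 0.218, 0.11]]
```

Call:
{"name": "arm_command", "arguments": {"deltas": [0, 0, -0.181, 0.387, 0.784, -0.08, 0, 0, 0, -0.181, 0.387, 0.784, -0.08, 0, 0, 0, -0.181, 0.387, 0.784, -0.08, 0, 0, 0, -0.181, 0.387, 0.784, -0.08, 0, 0, 0, -0.181, 0.387, 0.784, -0.08, 0, 0, 0, -0.181, 0.387, 0.784, -0.08, 0, 0, 0, -0.181, 0.387, 0.784, -0.08, 0, 0, 0, -0.181, 0.387, 0.784, -0.08, 0, 0, 0, -0.181, 0.387, 0.784, -0.08, 0, 0, 0, -0.181, 0.387, 0.784, -0.08, 0, 0, 0, -0.181, 0.387, 0.784, -0.08, 0, 0, 0, -0.181, 0.387, 0.784, -0.08, 0, 0, 0, -0.181, 0.387, 0.784, -0.08, 0, 0, 0, -0.181, 0.387, 0.784, -0.08, 0, 0, 0, -0.181, 0.387, 0.784, -0.08, 0, 0, 0, -0.181, 0.387, 0.784, -0.08, 0, 0, 0, -0.181, 0.387, 0.784, -0.08, 0, 0, 0, -0.181, 0.387, 0.784, -0.08, 0, 0, 0, -0.181, 0.387, 0.784, -0.08, 0, 0, 0, -0.181, 0.387, 0.784, -0.08, 0], "force": 15}}

```text
clock: 2.15
position: [0.6594, 0.2218, 0.1649]
ee_rot: [3.13, 0.264, -0.002]
force: [0.1, -0.9, 0.9]
width: 0.008
gripper_force: 0.0
```

Call:
{"name": "arm_command", "arguments": {"deltas": [0, 0, 0, 0, 0, -0.04, 0, 0, 0, 0, 0, 0, -0.07, 0, 0, 0, 0, 0, 0, -0.085, 0, 0, 0, 0, 0, 0, -0.093, 0, 0, 0, 0, 0, 0, -0.093, 0, 0, 0, 0, 0, 0, -0.093, 0]}}

```text
clock: 2.75
position: [0.6607, 0.2217, 0.0742]
ee_rot: [-3.13, -0.262, -0.003]
force: [0.5, -0.4, 0.9]
width: 0.008
gripper_force: 0.0
```

```bash
python3 - <<'E'
from h import *
s=optics.get_image("scene")[200:300,290:400];t=optics.get_image("top")[120:230,120:190]
o=np.zeros((550,800,3),np.uint8)
o[:400,:440]=cv2.resize(s,None,fx=4,fy=4,interpolation=cv2.INTER_CUBIC);o[:,445:795]=cv2.resize(t,None,fx=5,fy=5,interpolation=cv2.INTER_CUBIC)
cv2.imwrite("pics/c2.png",o);print(sensors.observe()["position"])
E
```

```text
[0.66077156 0.22203317 0.07443194]
```

View pics/c2.png

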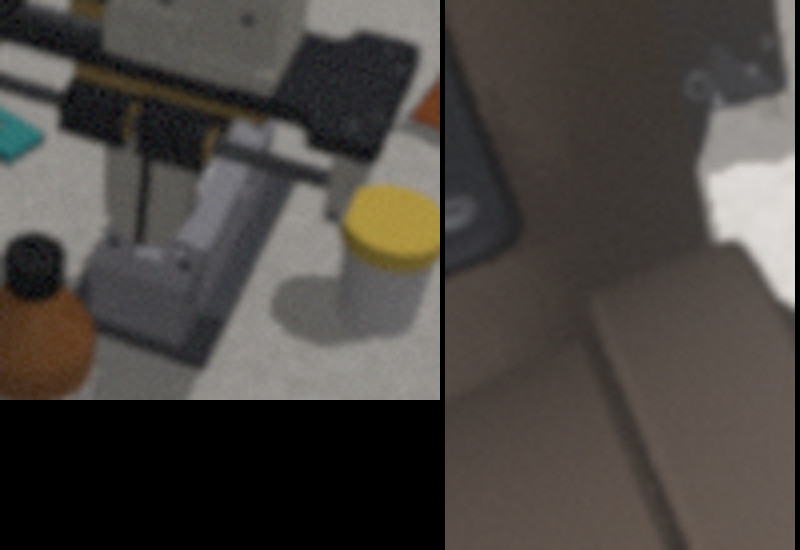

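Call:
{"name": "arm_command", "arguments": {"deltas": [0, 0, 0, -0.0059, -0.001, -0.003, 0, 0, 0, 0, -0.0118, -0.002, -0.003, 0, 0, 0, 0, -0.0158, -0.0027, -0.003, 0, 0, 0, 0, -0.0197, -0.0033, -0.003, 0, 0, 0, 0, -0.0237, -0.004, -0.003, 0, 0, 0, 0, -0.0276, -0.0047, -0.003, 0, 0, 0, 0, -0.0316, -0.0053, -0.003, 0, 0, 0, 0, -0.0355, -0.006, -0.003, 0, 0, 0, 0, -0.0394, -0.0067, -0.003, 0, 0, 0, 0, -0.0434, -0.0073, -0.003, 0, 0, 0, 0, -0.0473, -0.008, -0.003, 0, 0, 0, 0, -0.0513, -0.0087, -0.003, 0, 0, 0, 0, -0.0552, -0.0094, -0.003, 0, 0, 0, 0, -0.0592, -0.01, -0.003, 0, 0, 0, 0, -0.0631, -0.0107, -0.003, 0, 0, 0, 0, -0.067, -0.0114, -0.003, 0, 0, 0, 0, -0.071, -0.012, -0.003, 0, 0, 0, 0, -0.0749, -0.0127, -0.003, 0, 0, 0, 0, -0.0789, -0.0134, -0.003, 0, 0, 0, 0, -0.0828, -0.014, -0.003, 0]}}

```text
clock: 4.85
position: [0.5787, 0.2076, 0.0702]
ee_rot: [-3.13, -0.262, -0.006]
force: [7.7, 1.1, -6.4]
width: 0.003
gripper_force: 4.0
```

Call:
{"name": "arm_command", "arguments": {"deltas": [0, 0, 0, -0.003, -0.0005, 0, 0, 0, 0, 0, -0.006, -0.001, 0, 0, 0, 0, 0, -0.009, -0.0015, 0, 0, 0, 0, 0, -0.012, -0.002, 0, 0, 0, 0, 0, -0.015, -0.0025, 0, 0, 0, 0, 0, -0.015, -0.0025, 0, 0]}}

```text
clock: 5.45
position: [0.5653, 0.2053, 0.0705]
ee_rot: [-3.129, -0.261, -0.011]
force: [12.3, -0.0, -10.0]
width: 0.001
gripper_force: 6.3
```

Call:
{"name": "arm_command", "arguments": {"deltas": [0, 0, 0, -0.002, -0.0003, 0, 0, 0, 0, 0, -0.004, -0.0007, 0, 0, 0, 0, 0, -0.004, -0.0007, 0, 0]}}

```text
clock: 5.75
position: [0.5649, 0.2052, 0.0711]
ee_rot: [-3.128, -0.26, -0.021]
force: [24.3, 3.1, -18.7]
width: -0.002
gripper_force: 12.1
```

```bash
python3 - <<'E'
from h import *
s=optics.get_image("scene")[200:300,290:400]
cv2.imwrite("pics/c3.png",cv2.resize(s,None,fx=5,fy=5,interpolation=cv2.INTER_CUBIC));print(sensors.observe()["force"])
E
```

```text
[ 24.28830285   3.4810569  -17.7353289 ]
```

View pics/c3.png

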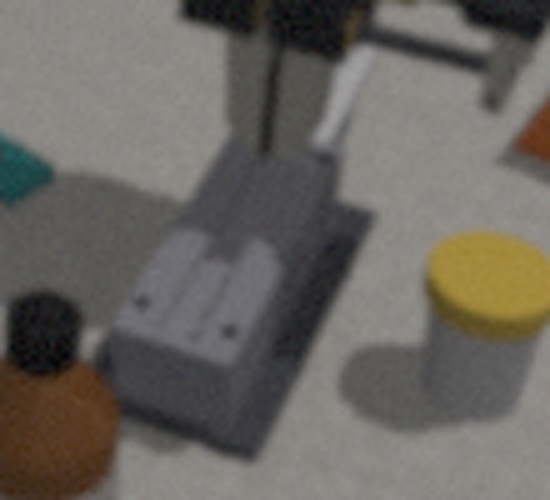

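The ejector is at its stop: the force jumped from 12 to 24 N without further travel. The white cassette is out on the tongue at about (345,95). Next I'll let the slide return under control, then lift.

Call:
{"name": "arm_command", "arguments": {"deltas": [0, 0, 0, 0.0039, 0.0007, 0, 0, 0, 0, 0, 0.0099, 0.0017, 0, 0, 0, 0, 0, 0.0197, 0.0033, 0, 0, 0, 0, 0, 0.0296, 0.005, 0, 0, 0, 0, 0, 0.0394, 0.0067, 0, 0, 0, 0, 0, 0.0493, 0.0084, 0, 0, 0, 0, 0, 0.0592, 0.01, 0, 0, 0, 0, 0, 0.069, 0.0117, 0, 0, 0, 0, 0, 0.0789, 0.0134, 0, 0, 0, 0, 0, 0.0887, 0.015, 0, 0, 0, 0, 0, 0.0986, 0.0167, 0, 0, 0, 0, 0, 0.0986, 0.0167, 0, 0, 0, 0, 0, 0.0986, 0.0167, 0.04, 0, 0, 0, 0, 0.0986, 0.0167, 0.07, 0, 0, 0, 0, 0.0986, 0.0167, 0.07, 0]}}

```text
clock: 7.3
position: [0.6582, 0.2223, 0.1442]
ee_rot: [-3.129, -0.263, -0.009]
force: [-0.3, -0.5, -0.4]
width: 0.011
gripper_force: 0.0
```

Call:
{"name": "arm_command", "arguments": {"deltas": [0, 0, 0, 0, 0, 0.05, 46, 0, 0, 0, -0.16, -0.25, 0.08, 46, 0, 0, 0, -0.16, -0.25, 0.08, 46, 0, 0, 0, -0.16, -0.25, 0.08, 46, 0, 0, 0, -0.16, -0.25, 0.08, 46, 0, 0, 0, -0.16, -0.25, 0.08, 46, 0, 0, 0, -0.16, -0.25, 0.08, 46, 0, 0, 0, -0.16, -0.25, 0.08, 46, 0, 0, 0, -0.16, -0.25, 0.08, 46]}}

```text
clock: 8.2
position: [0.4956, -0.0297, 0.2196]
ee_rot: [3.131, 0.259, -0.001]
force: [1.3, 0.0, 0.2]
width: 0.498
gripper_force: 0.0
```

```bash
python3 - <<'E'
from h import *
s=optics.get_image("scene")[200:300,290:400];t=optics.get_image("top")[130:240,130:200]
o=np.zeros((550,795,3),np.uint8)
o[:400,:440]=cv2.resize(s,None,fx=4,fy=4,interpolation=cv2.INTER_CUBIC);o[:,445:795]=cv2.resize(t,None,fx=5,fy=5,interpolation=cv2.INTER_CUBIC)
cv2.imwrite("pics/c4.png",o);s=sensors.observe();print(s["clock"],s["position"],s["width"])
E
```

```text
8.3 [ 0.4967241  -0.02762435  0.21942213] 0.5003163260932644
```

View pics/c4.png

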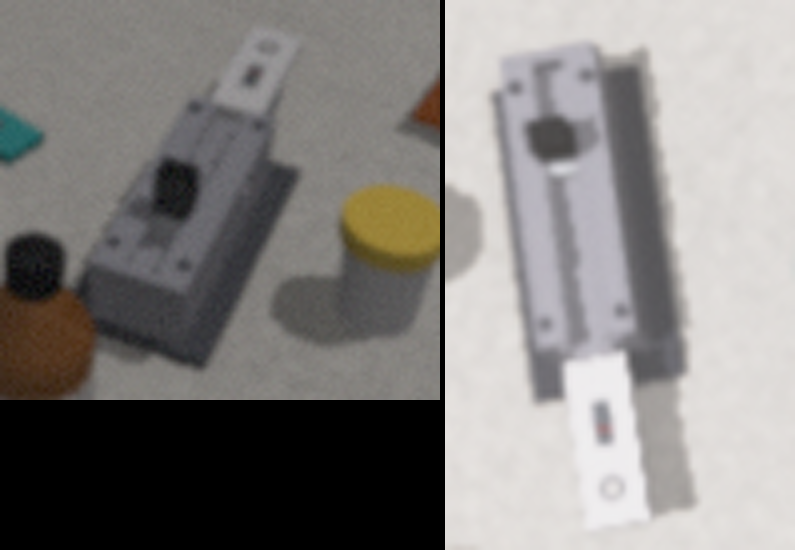

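The cassette lies flat on the tongue (right crop, from (563,357) to (650,520)), and the thumb piece is back home at (552,138). I'll fit the cassette's pose and check the two-camera consistency of the rest.

```bash
python3 - <<'E'
from fit import *
px=130-.4+(np.array([(563,357),(628,352),(650,520),(585,528)],float)-[445,0])/5
L=[(.0375,.014,.038),(.0375,-.014,.038),(-.0375,-.014,.038),(-.0375,.014,.038)]
p,e=fit(L,px,[.497,.195,.168]);print(p,e.tolist())
s=sensors.observe()
print("shift",p[:2]-s["position"][:2],"yaw tool",2*np.arctan2(s["ee_rot"][1],s["ee_rot"][0]))
E
```

```text
[0.5011231  0.19414889 0.14766026] [[0.4, 0.6], [-0.1, -0.4], [-0.2, -0.3], [-0.0, 0.2]]
shift [0.004399   0.22177324] yaw tool -6.11444198915212
```

Call:
{"name": "arm_command", "arguments": {"deltas": [0, 0, 0, 0.003, 0.222, -0.1, 46, 0, 0, 0, 0.003, 0.222, -0.1, 46, 0, 0, 0, 0.003, 0.222, -0.1, 46, 0, 0, 0, 0.003, 0.222, -0.1, 46, 0, 0, 0, 0.003, 0.222, -0.1, 46, 0, 0, 0, 0.003, 0.222, -0.1, 46, 0, 0, 0, 0.003, 0.222, -0.1, 46, 0, 0, 0, 0.003, 0.222, -0.1, 46, 0, 0, 0, 0.003, 0.222, -0.1, 46]}}

```text
clock: 9.2
position: [0.5001, 0.1921, 0.1201]
ee_rot: [3.13, 0.26, 0.001]
force: [0.2, -1.7, 0.5]
width: 0.502
gripper_force: 0.0
```

Call:
{"name": "arm_command", "arguments": {"deltas": [0, 0, 0, 0, 0.002, -0.03, 46, 0, 0, 0, 0, 0.002, -0.055, 46, 0, 0, 0, 0, 0.002, -0.07, 46, 0, 0, 0, 0, 0.002, -0.08, 46, 0, 0, 0, 0, 0.002, -0.08, 46, 0, 0, 0, 0, 0.002, -0.08, 40, 0, 0, 0, 0, 0.002, -0.08, 34, 0, 0, 0, 0, 0.002, -0.08, 30, 0, 0, 0, 0, 0.002, -0.08, 26, 0, 0, 0, 0, 0.002, -0.08, 20, 0, 0, 0, 0, 0.002, -0.08, 20, 0, 0, 0, 0, 0.002, -0.08, 20], "force": 12}}

```text
clock: 10.4
position: [0.5, 0.1953, 0.0404]
ee_rot: [-3.13, -0.263, -0.002]
force: [-1.0, -1.0, 6.9]
width: 0.302
gripper_force: 12.0
```

Call:
{"name": "arm_command", "arguments": {"deltas": [0, 0, 0, 0, 0, 0.005, 20, 0, 0, 0, 0, 0, 0.015, 20, 0, 0, 0, 0, 0, 0.04, 20, 0, 0, 0, 0, 0, 0.07, 20, 0, 0, 0, 0, 0, 0.09, 20, 0, 0, -0.04, 0.015, -0.04, 0.09, 20, 0, 0, -0.08, 0.03, -0.08, 0.09, 20, 0, 0, -0.12, 0.045, -0.12, 0.09, 20, 0, 0, -0.16, 0.06, -0.16, 0.09, 20, 0, 0, -0.2, 0.07, -0.2, 0.09, 20, 0, 0, -0.24, 0.08, -0.24, 0.09, 20, 0, 0, -0.28, 0.095, -0.28, 0.09, 20, 0, 0, -0.316, 0.109, -0.31, 0.09, 20, 0, 0, -0.316, 0.109, -0.328, 0.09, 20, 0, 0, -0.316, 0.109, -0.328, 0.09, 20, 0, 0, -0.316, 0.109, -0.328, 0.09, 20, 0, 0, -0.316, 0.109, -0.328, 0.09, 20]}}

```text
clock: 12.1
position: [0.6084, -0.1304, 0.1299]
ee_rot: [-3.099, 0.51, 0.001]
force: [-0.3, -0.3, 0.5]
width: 0.3
gripper_force: 12.0
```

```bash
python3 - <<'E'
from h import *
s=optics.get_image("scene")[120:230,150:265]
cv2.imwrite("pics/c5.png",cv2.resize(s,None,fx=5,fy=5,interpolation=cv2.INTER_CUBIC))
s=sensors.observe();print(s["position"],s["force"],2*np.arctan2(s["ee_rot"][1],s["ee_rot"][0]),s["width"])
E
```

```text
[ 0.60847116 -0.13053483  0.12990034] [-0.10285543  0.8495457  -0.01912146] 5.957269294438913 0.3028722307428936
```

View pics/c5.png

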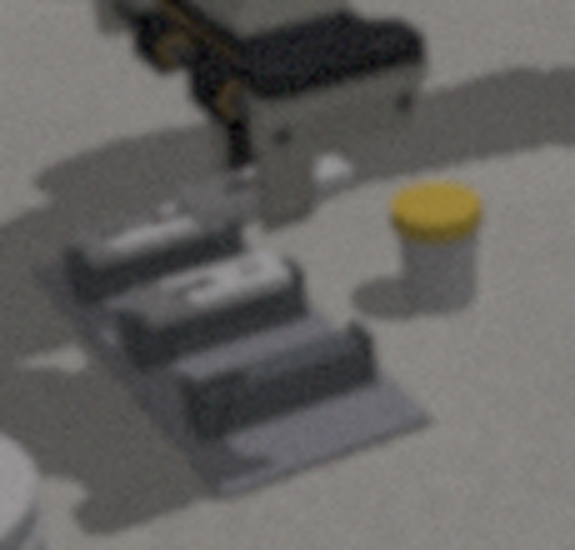

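```bash
python3 - <<'E'
from fit import *
p=[.6085,-.1305,-.326]
c=lambda P:((proj("scene",P)-[150,120])*5).round(0).tolist()
L=[(x,y,z) for x in(-.0375,.0375) for y in(-.014,.014) for z in(.1195,.1275)]
print(L);print(c(T(p,L)))
q=[.609,-.1321,-.328]
L=[(x,y,.034) for x in(-.0465,.0465) for y in(-.009,.009)]
print("rest lips",c(T(q,L)))
im=optics.get_image("scene")[140:170,180:225]
cv2.imwrite("pics/c6.png",cv2.convertScaleAbs(cv2.resize(im,None,fx=15,fy=15,interpolation=cv2.INTER_CUBIC),alpha=1.3))
E
```

```text
[(-0.0375, -0.014, 0.1195), (-0.0375, -0.014, 0.1275), (-0.0375, 0.014, 0.1195), (-0.0375, 0.014, 0.1275), (0.0375, -0.014, 0.1195), (0.0375, -0.014, 0.1275), (0.0375, 0.014, 0.1195), (0.0375, 0.014, 0.1275)]
[[325.0, 160.0], [324.0, 144.0], [354.0, 183.0], [353.0, 167.0], [175.0, 204.0], [173.0, 188.0], [201.0, 229.0], [199.0, 213.0]]
rest lips [[358.0, 316.0], [376.0, 333.0], [181.0, 376.0], [197.0, 394.0]]
```

View pics/c6.png

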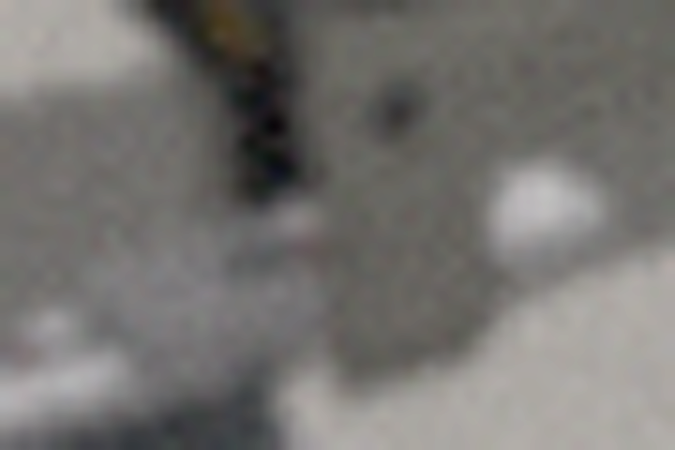

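The cassette's near end is at (605,215) in the crop, within a pixel of the prediction, so it hasn't slipped. Next: lower it, release and lift off.

Call:
{"name": "arm_command", "arguments": {"deltas": [0, 0, 0, 0.0005, -0.002, -0.03, 20, 0, 0, 0, 0.0005, -0.002, -0.06, 20, 0, 0, 0, 0.0005, -0.002, -0.075, 20, 0, 0, 0, 0.0005, -0.002, -0.082, 20, 0, 0, 0, 0.0005, -0.002, -0.086, 20, 0, 0, 0, 0.0005, -0.002, -0.088, 20, 0, 0, 0, 0.0005, -0.002, -0.0895, 20, 0, 0, 0, 0.0005, -0.002, -0.0895, 20, 0, 0, 0, 0.0005, -0.002, -0.0895, 20]}}

```text
clock: 13.1
position: [0.6095, -0.1349, 0.0408]
ee_rot: [3.099, -0.514, 0.001]
force: [-0.4, 0.1, -0.5]
width: 0.303
gripper_force: 12.0
```

Call:
{"name": "arm_command", "arguments": {"deltas": [0, 0, 0, 0, 0.001, -0.0005, 20, 0, 0, 0, 0, 0.001, -0.0005, 27, 0, 0, 0, 0, 0.001, -0.0005, 30, 0, 0, 0, 0, 0.001, -0.0005, 34, 0, 0, 0, 0, 0.001, -0.0005, 40, 0, 0, 0, 0, 0.001, -0.0005, 44, 0, 0, 0, 0, 0.001, -0.0005, 44, 0, 0, 0, 0, 0.001, 0.02, 44, 0, 0, 0, 0, 0.001, 0.05, 44, 0, 0, 0, 0, 0.001, 0.1, 44, 0, 0, 0, 0, 0.001, 0.14, 44, 0, 0, 0, -0.1, 0.151, 0.14, 44, 0, 0, 0, -0.1, 0.151, 0.14, 44, 0, 0, 0, -0.1, 0.201, 0.14, 44, 0, 0, 0, -0.1, 0.201, 0.14, 44, 0, 0, 0, -0.1, 0.201, 0.14, 44, 0, 0, 0, -0.1, 0.201, 0.14, 44]}}

```text
clock: 14.8
position: [0.5076, 0.0708, 0.1805]
ee_rot: [-3.099, 0.504, 0.001]
force: [0.3, 0.2, -0.4]
width: 0.48
gripper_force: 0.0
```

```bash
python3 - <<'E'
from h import *
s=optics.get_image("scene")[140:220,150:240];t=optics.get_image("top")[140:225,275:400]
o=np.zeros((600,800,3),np.uint8)
o[:240,:270]=cv2.resize(s,None,fx=3,fy=3,interpolation=cv2.INTER_CUBIC);o[:340,275:775]=cv2.resize(t,None,fx=4,fy=4,interpolation=cv2.INTER_CUBIC)
cv2.imwrite("pics/c7.png",o[:345]);s=sensors.observe();print(s["clock"],s["position"],s["force"])
E
```

```text
14.9 [0.50914381 0.06636805 0.180398  ] [-0.92292158 -0.32460842  0.746055  ]
```

View pics/c7.png

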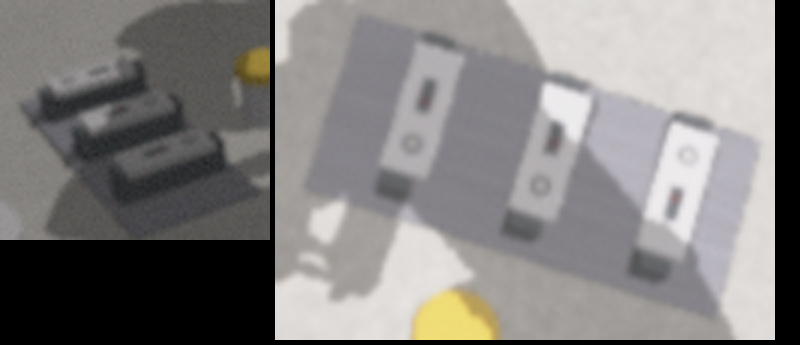

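The cassette lies on the left rest between its lips, at (420,113), looking just like its neighbours. One quick numeric check before handing in.

```bash
python3 - <<'E'
from fit import *
k=lambda P:np.array([275-.375,140-.375])+(np.array(P,float)-[275,0])/4
L=[(.0375,.014,.038),(.0375,-.014,.038),(-.0375,-.014,.038),(-.0375,.014,.038)]
for P in([(418,42),(465,50),(425,183),(377,173)],[(546,82),(593,91),(554,221),(508,211)]):
    p,e=fit(L,k(P),[.609,-.133,-.33]);print(p,np.abs(e).max())
    d=p[:2]-([.609,-.1321] if p[1]>-.17 else [.5849,-.2031]);c,s=np.cos(-.328),np.sin(-.328);print("along,across",d@[c,s],d@[-s,c])
E
```

```text
[ 0.60782657 -0.13412064 -0.33253823] 2.0
along,across -0.00045992491435889135 -0.0022909411531030796
[ 0.58459105 -0.20504461 -0.33514873] 1.4
along,across 0.0003339774865935032 -0.0019404640435247739
```

It is centred: under 1 mm off along the rest and about 2 mm across, well within tolerance. Handing in.

```bash
python3 -c "
from cell import arm
print(arm.sign_off())"
```

```text
the job is handed in; nothing more can be done
None
```

The cassette was ejected, the ejector sprang back, and the cassette now lies flat, window up, on the empty rest, about 0.5 mm off along it and 2 mm off across it; the job was handed in at about 15 s and no verdict was returned.

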